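Grease the sanding spindle's bearing

TASK

Lift the maroon push-type grease gun out of its wooden holder, press its coupler squarely onto the tilted brass grease nipple on the bearing block until it snaps on, then keep pushing along the nipple's axis so that the nozzle slides home into the barrel. Finish while still gripping the gun and holding it pressed home against its spring; leave the other things on the bench where they are.

Things in the scene. Friction and masses are not known exactly. Their poses are not given: they have to be found in the camera images.
- gun: grease gun, 0.42 kg, upright in the holder, coupler down. Origin: centre of its flange's underside, z along its axis away from the coupler. Upwards: steel flange 52 mm across, 8 thick; maroon barrel 36 mm across to z = 46 mm; black square grip 30 x 30 mm, flats facing its x and y, to the top at z = 95. A nozzle hangs 46 mm below the flange, ending in a steel cup (coupler) 37 mm across
- gun_mouth (a point): centre of the coupler's open mouth, on the nozzle and the gun's axis, 46 mm below the gun's origin with the nozzle out; axes as the gun's. The mouth is about 30 mm wide inside, narrowing in 6 mm to a 23 mm bore; 5 mm in, three sprung jaws leave 16 mm between them until the 20 mm nipple head spreads them
- gun_seat (a point): centre of the flat bottom of the coupler's bore, on the nozzle, 18 mm inside the mouth along the gun's axis; it rests on the nipple's flat top once the coupler has snapped on (axes as the gun's)
- nozzle (a joint): stroke of the nozzle, m: 0 = fully out (at rest), 0.012 = fully in the barrel (hard stop). Its spring pushes it out with 9 N at 0 rising to 15 N at 0.012. The jaws snap over the nipple head at about 6 N, before or early in the stroke
- holder: brown wooden block 100 x 100 mm, 56 mm high, fixed, with a 43 mm upright through-hole in its middle; the gun's flange rests on its top with the nozzle in the hole, so the gun must rise over 46 mm to come clear. Origin under its centre
- spindle: fixed sanding-drum spindle on a board 18 mm thick (x -75 to 75, y -50 to 110 mm): dark blue-grey cast bearing block 72 mm across, 99 high; level shaft along y; black rubber drum 76 mm across, top at 101 mm, y = 46 to 96. Origin on the table under the middle of the bearing block
- nipple: brass button-head grease nipple fixed on the bearing block, leaning 25 degrees from vertical to the spindle's -x side (roughly to the robot). Origin at its foot, z outwards along its axis. Steel boss 24 mm across to z = 6 mm, neck 12 across to 26, head 20 across at its widest, tapering to a flat top 15 across at z = 36 mm. Greasy
- nipple_tip (a point): centre of the flat top of the nipple's head, about 125 mm above the table; axes as the nipple's (z outwards along its axis)
- mallet: bystander: joiner's mallet, 260 mm long, light wooden handle, dark head, lying flat; origin under its middle
- driver: bystander: screwdriver with an orange handle, 150 mm long, 26 mm thick, lying flat; origin under its middle
- bowl: bystander: small turned wooden bowl, 110 mm across, 45 mm high; origin under its centre
- glue: bystander: yellow glue bottle with a red cap, 56 mm across, 160 mm tall; origin under its centre
- tin: bystander: tin with a green band, 72 mm across, 70 mm tall; origin under its centre
- tape: bystander: roll of paper tape lying flat, 100 mm across, 24 mm high; origin under its centre
- offcut: bystander: dark wood offcut 110 x 45 x 35 mm; origin under its centre

How it is judged (in metres and radians):
On the way, in this order (a step that is already met when the one before it is completed fails the run):
1. the gun is held clear above its holder (height (world z) of gun_mouth above 0.066 m and contact force between the fingers and gun above 1 N and contact force between gun and holder below 0.1 N), for 0.1 s.
2. the coupler has snapped squarely onto the nipple (distance between gun_seat and nipple_tip below 0.003 m and angle between the z axis of gun and the z axis of nipple, either way round below 0.12 rad), for 0.1 s.
At the end, for the whole second after the job is handed in: Coupler snapped on (bore bottom within 3 mm of the nipple's flat top, axes within 0.12 rad), nozzle pushed in over 8 of its 12 mm, gripper still on the gun, gun at rest and pressed on the nipple with over 6 N, not touching the holder (all of step 2 and value of joint nozzle above 0.008 m and contact force between the fingers and gun above 2 N and contact force between gun and nipple above 6 N and contact force between gun and holder below 0.1 N and linear speed of gun below 0.02 m/s); the arm keeps its last pose, push and grip.
It fails at once if a bystander is moved by more than 30 mm (distance of any of mallet, driver, bowl, glue, tin, tape, offcut from where it was at the start of the episode above 0.03 m).
It also fails if it takes over 45 s, if anything falls off the work surface, if the arm or the gripper's body presses on something with over 40 N, if the wrist force passes 120 N, or if a joint passes its speed limit or range.

ROBOT

A 6-joint arm with a two-finger parallel gripper is mounted at the origin on the work surface. World frame = base frame: x ahead of the robot, y to its left, z up, the work surface at z = 0. Lengths are in m, angles in degrees, forces in N, time in s.
With the tool pointing down it reaches from about 0.325 to 0.775 m from the base axis. Payload 5.5 kg.
Tool frame: the origin (TCP) lies at the centre of the arm's flange, where the gripper is bolted on; the fingertips stand 182 mm ahead of it and the grasp point (between the pads) lies 163 mm ahead of it; z points along the fingers, y is the line along which they close (so a half turn about z gives the same grasp; the last joint's range is limited). The gripper opens to 88 mm and grips with 3 to 60 N. Pads are 20 mm wide; open, the fingers measure 115 mm over their backs; the gripper's body (75 mm by 178 mm) begins 61 mm behind the grasp point.
Start: joints at [-67.133, 5.22, 70.514, -0, 104.267, -3.249], TCP at [0.264, -0.539, 0.405] pointing down, gripper open.
Joint ranges: [-164.24, 164.24], [-49.07, 125.15], [9.68, 141.18], [-86.29, 266.29], [3.28, 154.24], [-151.56, 151.56]. Speed limits (degrees/s): [147.25, 147.25, 172.46, 180, 180, 180].

INTERFACE

Orientations are given as [roll, pitch, yaw] about the fixed x, y, z axes, in that order (R = Rz(yaw) Ry(pitch) Rx(roll)).
In Python, from station import r gives the robot as it stands. The module is installed in compiled form; this text tells all that it offers. Calls block until the motion is done:
- r.reach(position, orientation): joint-space move of the TCP to a pose.
- r.servo_line(position, rotation=None, speed=0.15): straight line of the TCP; rotation=None keeps the orientation; speed is the mean speed in m/s.
- r.move_joints(angles): joint-space move.
- r.let_go() and r.grab(squeeze=None): open the fingers fully, or close them until they stop; squeeze is the grip in N (None keeps the last).
- r.wait(seconds).
- r.inverse_kinematics(position, orientation): joint angles nearest the present ones, or None.
- r.sense(): the state.
- r.snapshot(name): name is "side" or "top" or "wrist"; returns a dict with "frame" (384x512x3 uint8, red, green, blue), "fx", "fy", "cx", "cy" (pixels), "R" (3x3) and "t" (3): a world point X has camera coordinates R X + t. Camera axes: x right, y down, z forward; pixel columns grow to the right and rows downward; lengths in m; the calibration is good to about 2 mm. The wrist camera is an equidistant fisheye: a pixel r from the principal point sees the ray r / f radians off the axis. A picture is of the moment at which its call begins. There is no depth.
A pose or a line that the arm cannot do raises r.IKError and nothing moves.
- r.hand_in(): hands the job in; it is judged then, once.
The state is a dict: "clock": time; "joints": joint angles; "joint_vel": joint speeds; "joint_torque": joint torques, N m; "tcp_pos": TCP position; "orientation": TCP orientation; "contact_force": force on the tool from outside, world axes, zero at the start; "torque": the same for the moment, N m; "opening": finger opening in m; "gripper_force": force on a finger pad.
Only numpy, scipy, OpenCV 4.12 (cv2) and the standard library are available. Lean on these libraries where they do the work, as an engineer would, in place of code of your own. Each camera call takes 0.05 s, during which the arm holds its last target. There are 200 camera calls.

## Working session

There is one attempt and no reset: what is moved stays moved. The work goes in short steps, each a Python script; the robot and the scene stay as the last script left them, time stands still between calls to the robot, and variables do not carry over. Pictures are saved under pics/ and viewed, at most 10 in all, crops included, and the job is handed in when it is done.

```bash
mkdir -p pics
python3 - <<'E'
from station import r
import cv2,pickle
d={}
for n in("side","top","wrist"):
    s=r.snapshot(n); d[n]=s
    cv2.imwrite(f"pics/{n}0.png",s["frame"][:,:,::-1])
    print(n,s["fx"],s["cx"],s["cy"],s["R"],s["t"])
pickle.dump(d,open("s0.pkl","wb"))
print(r.sense())
E
```

```text
side 416.6407199326104 255.03409348211855 188.97142664645105 [[-0.99846902 -0.0502059  -0.02321589]
 [-0.00771801  0.54206002 -0.84030433]
 [ 0.05477264 -0.83883866 -0.54161763]] [0.59598979 0.10200374 1.25649567]
top 445.66922418466606 257.66961962959664 192.38245473863037 [[ 0.02514716 -0.9996685   0.00552273]
 [-0.99529195 -0.02555357 -0.09349305]
 [ 0.09360318 -0.00314564 -0.99560461]] [-0.00330944  0.58927942  1.33599335]
wrist 297.3186396354542 252.5382328129381 186.65370813015468 [[ 0.44089153 -0.89755898 -0.00159352]
 [-0.85438966 -0.42022892  0.30565661]
 [-0.27501448 -0.13339992 -0.95214048]] [-0.59911506 -0.03802377  0.39274399]
{'clock': 0.15, 'joints': array([-6.71330199e+01,  5.25198551e+00,  7.05636762e+01,  1.06387800e-03,
        1.04264928e+02, -3.24881027e+00]), 'joint_vel': array([ 0.03331614, -0.22564422, -0.07232958,  0.0746233 , -0.02880628,
       -0.08409761]), 'joint_torque': array([ 2.39354566e-03, -4.47045922e+01, -4.06906736e+01,  7.00379396e-02,
        2.74948479e-02, -1.40760012e-04]), 'tcp_pos': array([ 0.2641322 , -0.53879227,  0.40380232]), 'orientation': array([-1.79919598e+02, -5.59695920e-03,  2.61160479e+01]), 'contact_force': array([-0.19010052, -0.09551612,  0.18310467]), 'torque': array([-0.00378919,  0.02090788, -0.00930521]), 'gripper_force': 0.0, 'opening': 0.0878692987563425}
```

View pics/side0.png

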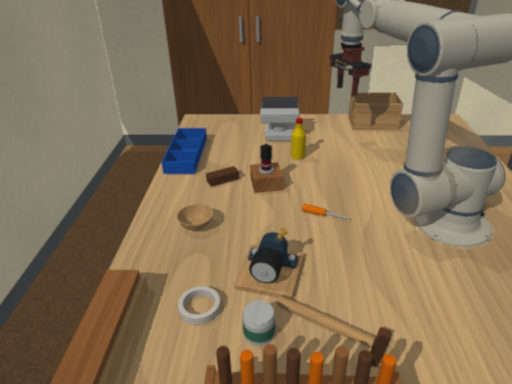

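View pics/top0.png

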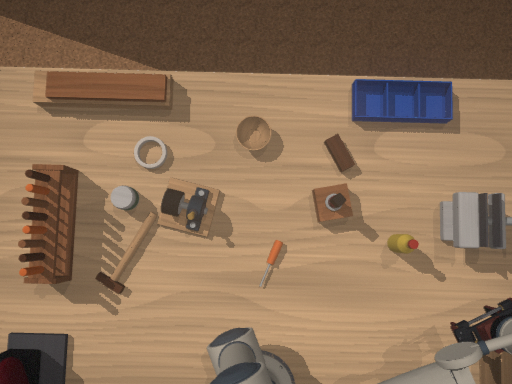

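The side view shows the gun in its holder at about (266,165) and the spindle at about (270,255), with the nipple at about (283,233). In the top view the gun is at about (335,202), the spindle at about (193,207) and the nipple at about (191,215). I'll enlarge both areas.

Run:
```python
import cv2,pickle,numpy as np
d=pickle.load(open("s0.pkl","rb"))
def c(n,u,v):
    im=d[n]["frame"][v:v+50,u:u+66,::-1]
    im=cv2.resize(im,(400,300),interpolation=cv2.INTER_CUBIC)
    return im
a=np.vstack([np.hstack([c("top",303,178),c("top",157,180)]),np.hstack([c("side",235,142),c("side",240,222)])])
cv2.imwrite("pics/comp.png",a)
def ray(n,u,v,z):
    s=d[n];R=np.array(s["R"]);t=np.array(s["t"])
    o=-R.T@t;q=R.T@np.array([(u-s["cx"])/s["fx"],(v-s["cy"])/s["fy"],1]);return o+q*(z-o[2])/q[2]
print(ray("top",335,202,.14),ray("top",191,215,.125),ray("side",283,233,.12),ray("side",266,150,.15))
```

```text
[ 0.55709948 -0.20538493  0.14      ] [0.5110426  0.19860044 0.125     ] [0.51339934 0.20878072 0.12      ] [ 0.56674748 -0.18209221  0.15      ]
```

View pics/comp.png

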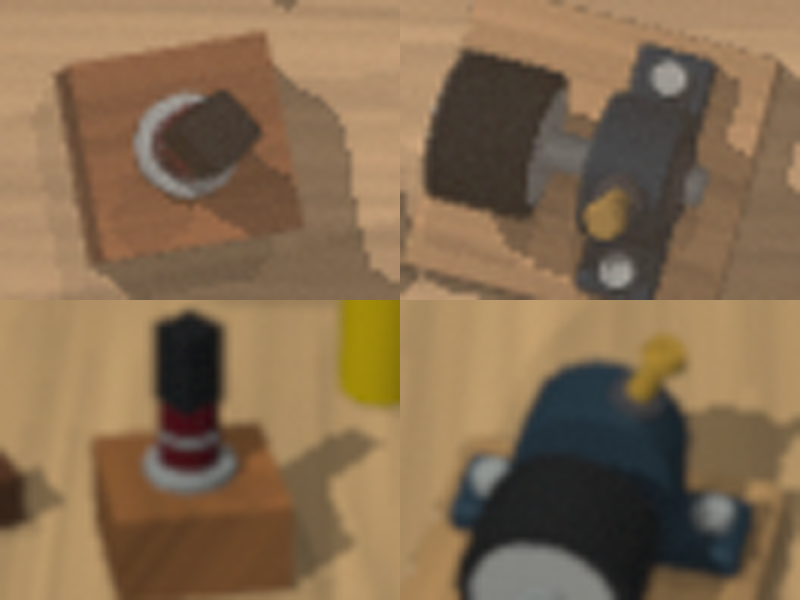

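The top crop shows the flange centre at about px (333.9,202.2), the grip turned roughly 33° and the nipple head at about (191,217). The side crop puts the nipple top at about (284.2,229.5). The spindle's yaw is about -15°. Next I'll move in for wrist views.

```bash
cat > h.py <<'E'
import numpy as np,cv2,pickle
from scipy.spatial.transform import Rotation as Ro
def M(o): return Ro.from_euler('xyz',o,degrees=True).as_matrix()
def proj(s,X):
    R,t=np.array(s["R"]),np.array(s["t"]);K=np.array([[s["fx"],0,s["cx"]],[0,s["fy"],s["cy"]],[0,0,1.]])
    X=np.asarray(X,float).reshape(-1,1,3);f=cv2.fisheye.projectPoints if s.get("fish") else cv2.projectPoints
    return f(X,cv2.Rodrigues(R)[0],t,K,np.zeros(4))[0].reshape(-1,2)
def ray(s,u,v):
    R,t=np.array(s["R"]),np.array(s["t"]);x,y=(u-s["cx"])/s["fx"],(v-s["cy"])/s["fy"]
    if s.get("fish"):
        a=np.hypot(x,y);k=np.tan(a)/a if a else 1;x,y=x*k,y*k
    q=R.T@np.array([x,y,1]);return -R.T@t,q/np.linalg.norm(q)
def atz(s,u,v,z):
    o,q=ray(s,u,v);return o+q*(z-o[2])/q[2]
def tri(obs):
    A=np.zeros((3,3));b=np.zeros(3);L=[ray(*k) for k in obs]
    for o,q in L: P=np.eye(3)-np.outer(q,q);A+=P;b+=P@o
    X=np.linalg.solve(A,b);return X,[round(np.linalg.norm((np.eye(3)-np.outer(q,q))@(X-o))*1e3,1) for o,q in L]
E
python3 - <<'E'
from h import *
from station import r
d=pickle.load(open("s0.pkl","rb"));d["wrist"]["fish"]=1
w=d["wrist"];s=r.sense();T=M(s["orientation"])
C=-np.array(w["R"]).T@w["t"];ct=T.T@(C-s["tcp_pos"]);ax=T.T@np.array(w["R"])[2]
print("cam in tool",ct,"axis",ax)
print("gun flange",atz(d["top"],333.9,202.2,.06),"top",atz(d["top"],338.1,200.2,.151))
tip,e=tri([(d["top"],190.8,217),(d["side"],284.2,229.5)]);print("tip",tip,e)
def look(tg,yaw,dist,name):
    o=[180,0,yaw];R=M(o);p=tg-R@(ct+ax*dist)
    r.reach(p,o);r.wait(.2);k=r.snapshot("wrist");k["fish"]=1;d[name]=k
    print(name,p,proj(k,tg),r.sense()["clock"]);cv2.imwrite(f"pics/{name}.png",k["frame"][:,:,::-1])
g=atz(d["top"],333.9,202.2,.06);g[2]=.12
for a in((g,33,.25,"g1"),(tip,30,.25,"n1"),(tip,-60,.25,"n2")):
    try: look(*a)
    except r.IKError as e: print(a,e)
pickle.dump(d,open("s1.pkl","wb"))
E
```

```text
cam in tool [ 0.0843135  -0.00036248  0.01919611] axis [-3.05751098e-01  5.76298800e-05  9.52111476e-01]
gun flange [ 0.56255696 -0.21632625  0.06      ] top [ 0.56149168 -0.21200805  0.151     ]
tip [0.50790609 0.19908677 0.12336104] [np.float64(2.5), np.float64(2.5)]
g1 [ 0.55614139 -0.22090759  0.37722398] [[251.68767384 185.66935783]] 1.9917
n1 [0.50125954 0.19484746 0.38058503] [[251.35837521 186.56604145]] 3.7917
(array([0.50790609, 0.19908677, 0.12336104]), -60, 0.25, 'n2') the arm cannot take that pose within its joint ranges
```

Run:
```python
import cv2,numpy as np
a=[cv2.resize(cv2.imread(f"pics/{n}.png")[86:286,152:352],(400,400),interpolation=cv2.INTER_CUBIC) for n in("g1","n1")]
cv2.imwrite("pics/c2.png",np.hstack(a))
```

```text
(no output)
```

View pics/c2.png

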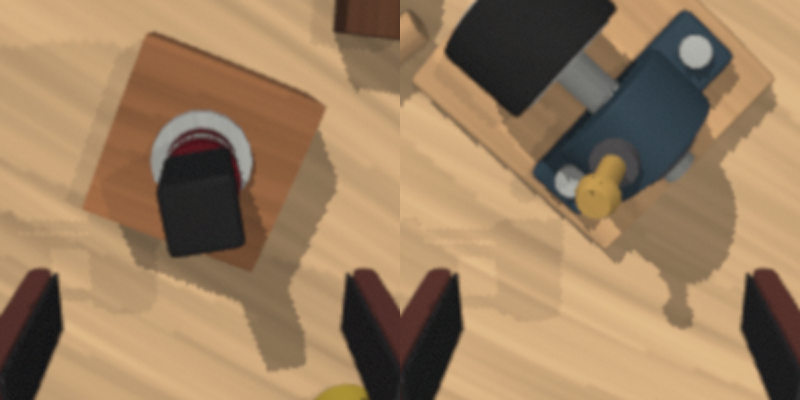

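The gun crop shows the grip's top corners at (158,187), (235,177), (244,244) and (170,257), with the flange centred at about (202,160). The nipple crop shows the head's flat top at about (197,200) and the board corners at (215,258), (375,80) and (15,82), with x measured from that crop's own left edge.

Run:
```python
from h import *
from station import r
d=pickle.load(open("s1.pkl","rb"))
P=lambda n,u,v,z:atz(d[n],152+u/2,86+v/2,z)
c=np.array([P("g1",u,v,.151) for u,v in((158,187),(235,177),(244,244),(170,257))]);print("grip",c.mean(0))
for i in range(4):
    e=c[(i+1)%4]-c[i];print(np.linalg.norm(e),np.degrees(np.arctan2(e[1],e[0]))%90)
print("flange",P("g1",202,160,.064))
h=np.array([P("g1",u,v,.056) for u,v in((150,32),(325,103),(250,270),(83,208))]);print("holder",h.mean(0),np.linalg.norm(h[0]-h[1]))
A,B,L=P("n1",215,258,.018),P("n1",375,80,.018),P("n1",15,82,.018)
x=B-A;y=L-A;print("x",np.linalg.norm(x),np.degrees(np.arctan2(x[1],x[0])),"y",np.linalg.norm(y),np.degrees(np.arctan2(y[1],y[0]))-90)
ex,ey=x/np.linalg.norm(x),y/np.linalg.norm(y);print("spindle",(A+B)/2+ey*.05)
tip,e=tri([(d["n1"],152+98.5,86+100),(d["top"],190.8,217),(d["side"],284.2,229.5)]);print("tip",tip,e,P("n1",197,200,.125))
# second views
w=d["wrist"]; ct=np.array([.0843,-.0004,.0192]);ax=np.array([-.3058,0,.9521])
tip=np.array([.507,.198,.125])
i=0
for yaw,tx,ty,ds in((-60,0,0,.2),(-90,0,0,.25),(120,0,0,.25),(150,0,0,.25),(-150,0,0,.25),(90,0,0,.25),(30,-25,0,.25),(30,0,25,.25),(30,0,-25,.25),(60,0,-30,.25)):
    R=M([180,0,yaw])@M([tx,ty,0]);p=tip-R@(ct+ax*ds);o=Ro.from_matrix(R).as_euler('xyz',degrees=True)
    try:q=r.inverse_kinematics(p,o)
    except r.IKError:q=None
    print(yaw,tx,ty,p,o.round(1),None if q is None else np.round(q), "tipz",(p+R@[0,0,.182])[2])
```

```text
grip [ 0.56559596 -0.21548566  0.151     ]
0.028210873181171197 40.63121586936822
0.026389370111725083 41.37464993588671
0.028417922618983616 43.7037904415582
0.02791092950619826 40.99293388170427
flange [ 0.56592721 -0.21557308  0.064     ]
holder [ 0.56596215 -0.21552783  0.056     ] 0.09684587820333962
x 0.14723350911750238 -9.929523303757744 y 0.16392778252054163 -13.171664127621597
spindle [0.53489214 0.19100239 0.018     ]
tip [0.50793006 0.19946487 0.12342722] [np.float64(0.5), np.float64(2.5), np.float64(2.5)] [0.50843756 0.20021203 0.125     ]
-60 0 0 [0.49508359 0.21783983 0.33462   ] [180.   0. -60.] None tipz 0.15262000000000003
-90 0 0 [0.5066   0.20585  0.382225] [180.   0. -90.] None tipz 0.200225
120 0 0 [0.51127141 0.1914017  0.382225  ] [-180.    0.  120.] [ 17.  -3.  81.  -0. 102. -13.] tipz 0.200225
150 0 0 [0.5139983  0.19442141 0.382225  ] [180.   0. 150.] [ 17.  -3.  81.   0. 102. -43.] tipz 0.200225
-150 0 0 [0.5135983  0.20227141 0.382225  ] [ 180.    0. -150.] [  18.   -2.   81.    0.  102. -102.] tipz 0.200225
90 0 0 [0.5074   0.19015  0.382225] [180.   0.  90.] [ 17.  -4.  82.  -0. 102.  17.] tipz 0.200225
30 -25 0 [0.44602897 0.28790492 0.35829407] [155.   0.  30.] [ 37.  -4.  86. -25. 100.  93.] tipz 0.19334605058452828
30 0 25 [0.40689477 0.13974234 0.35480747] [180. -25.  30.] [ 11. -34. 110.   8.  80.  72.] tipz 0.18985944992516748
30 0 -25 [0.59518252 0.24845032 0.36144257] [180.  25.  30.] [ 21.  23.  55.  -5. 126.  79.] tipz 0.19649455663449647
60 0 -30 [0.56825351 0.30329419 0.35168838] [180.  30.  60.] [ 29.  24.  57. -18. 125.  52.] tipz 0.19407176099968435
```

The three gun estimates agree: (0.566, -0.2155), yaw about 41.5°. I'll take two tilted views of the nipple, then grasp.

Run:
```python
from h import *
from station import r
d=pickle.load(open("s1.pkl","rb"))
for n,p,o in(("n3",[.446,.2879,.3583],[155,0,30]),("n4",[.5952,.2485,.3614],[180,25,30])):
    r.reach(p,o);r.wait(.2);k=r.snapshot("wrist");k["fish"]=1;d[n]=k
    print(n,r.sense()["clock"])
pickle.dump(d,open("s2.pkl","wb"))
a=[cv2.resize(d[n]["frame"][136:236,202:302,::-1],(400,400),interpolation=cv2.INTER_CUBIC) for n in("n3","n4")]
cv2.imwrite("pics/c3.png",np.hstack(a))
```

```text
n3 4.5417
n4 5.4167
```

View pics/c3.png

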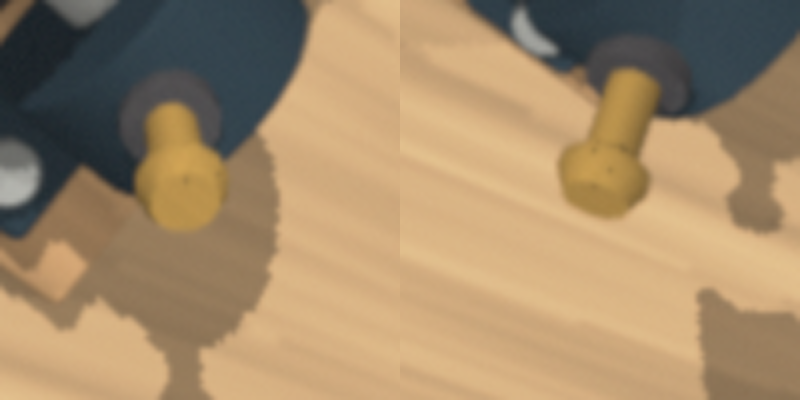

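Both views show the nipple clearly. The flat-top centre is at about (183,203) in the left crop and (204,195) in the right, with the boss above it. I'll fit the nipple's silhouette over all three wrist views.

```bash
cat > fit.py <<'E'
from h import *
from scipy.optimize import minimize
d=pickle.load(open("s2.pkl","rb"));N=("n1","n3","n4");S=4
t0,e=tri([(d["n1"],250.5,186),(d["n3"],202+183/4,136+203/4),(d["n4"],202+204/4,136+195/4)]);print("tri tip",t0,e)
masks={}
for n in N:
    f=d[n]["frame"][136:236,202:302];hsv=cv2.cvtColor(f,cv2.COLOR_RGB2HSV)
    m=((hsv[...,1]>140)&(hsv[...,0]>12)&(hsv[...,0]<32)).astype(np.uint8)
    k,l,st,_=cv2.connectedComponentsWithStats(m);m=(l==1+np.argmax(st[1:,4])).astype(np.float32)
    masks[n]=m;print(n,m.sum())
th=np.linspace(0,2*np.pi,40,endpoint=False)
ring=lambda z,rr:np.c_[rr*np.cos(th),rr*np.sin(th),0*th+z]
parts=[np.vstack([ring(6,6),ring(27,6)]),np.vstack([ring(26,8),ring(29,10),ring(31,10),ring(36,7.5)])]
def axis(tilt,az): return np.array([np.sin(tilt)*np.cos(az),np.sin(tilt)*np.sin(az),np.cos(tilt)])
def render(n,p):
    z=axis(p[4],p[3]);x=np.cross([0,1,0],z);x/=np.linalg.norm(x);R=np.c_[x,np.cross(z,x),z]
    im=np.zeros((100*S,100*S),np.uint8)
    for q in parts:
        X=p[:3]+((q-[0,0,36])/1e3)@R.T
        uv=(proj(d[n],X)-[202,136]+.5)*S
        cv2.fillConvexPoly(im,cv2.convexHull(uv.astype(np.float32)).round().astype(np.int32),1)
    return cv2.resize(im.astype(np.float32),(100,100),interpolation=cv2.INTER_AREA)
def cost(v,free,ns=N):
    p=np.r_[t0+v[:3]/1e3,np.radians(168.5+v[3]*3),np.radians(25+(v[4]*3 if free else 0))]
    return sum(np.abs(render(n,p)-masks[n]).sum()/masks[n].sum() for n in ns)
for free in(0,1):
    s=np.zeros(4+free);sim=np.vstack([s]+[s+3*np.eye(len(s))[i] for i in range(len(s))])
    o=minimize(cost,s,args=(free,),method="Nelder-Mead",options=dict(initial_simplex=sim,maxiter=600,xatol=.01,fatol=1e-4))
    print(free,o.fun,"tip",t0+o.x[:3]/1e3,"az",168.5+3*o.x[3],"tilt",25+(3*o.x[4] if free else 0))
E
python3 fit.py
```

```text
tri tip [0.50715971 0.19959308 0.12464776] [np.float64(1.2), np.float64(1.0), np.float64(0.9)]
n1 472.0
n3 455.0
n4 496.0
0 0.5692495703697205 tip [0.50660548 0.201786   0.12519338] az 158.97148565852507 tilt 25
1 0.5520815253257751 tip [0.50748701 0.20078928 0.12615186] az 166.46759156435155 tilt 20.44625341485915
```

The silhouette fit and the board corners together put the tip at about (0.507, 0.2007, 0.1253) with azimuth about 166°. The wide mouth tolerates that error. I'll grasp and lift, then go to the pre-pose.

```bash
cat >> h.py <<'E'
tip=np.array([.507,.2007,.1253])
def nax(az=166,t=25): a,t=np.radians([az,t]);return np.array([np.sin(t)*np.cos(a),np.sin(t)*np.sin(a),np.cos(t)])
def tilt_ori(yaw,n):
    A=Ro.align_vectors([n],[[0,0,1]])[0]
    return (A*Ro.from_euler('xyz',[180,0,yaw],degrees=True)).as_euler('xyz',degrees=True)
E
python3 - <<'E'
from h import *
from station import r
n=nax()
g=np.array([.566,-.2155])
for yaw in(41.5,131.5): print(yaw,r.inverse_kinematics([*g,.29],[180,0,yaw]).round())
for yaw in(40,60,80,100,120,140):
    q=[r.inverse_kinematics(tip+n*L,tilt_ori(yaw,n)) for L in(.34,.25)]
    print(yaw,[None if k is None else k.round() for k in q])
r.reach([*g,.42],[180,0,41.5])
r.servo_line([*g,.29],speed=.12)
r.wait(.2);print(r.sense()["tcp_pos"],r.sense()["contact_force"])
r.grab(55);s=r.sense();print(s["opening"],s["gripper_force"],s["contact_force"],s["clock"])
r.servo_line([*g,.45],speed=.12);r.wait(.3)
s=r.sense();print(s["opening"],s["gripper_force"],s["contact_force"],s["tcp_pos"],s["clock"])
k=r.snapshot("wrist");cv2.imwrite("pics/w5.png",k["frame"][:,:,::-1])
E
```

```text
41.5 [-24.   7.  81.  -0.  93.  24.]
131.5 [-24.   7.  81.   0.  93. -66.]
40 [array([ 35., -27.,  97., -19.,  92.,  82.]), array([ 31., -24., 104., -18.,  83.,  81.])]
60 [array([ 35., -27.,  97., -19.,  92.,  62.]), array([ 31., -24., 104., -18.,  83.,  61.])]
80 [array([ 35., -27.,  97., -19.,  92.,  42.]), array([ 31., -24., 104., -18.,  83.,  41.])]
100 [array([ 35., -27.,  97., -19.,  92.,  22.]), array([ 31., -24., 104., -18.,  83.,  21.])]
120 [array([ 35., -27.,  97., -19.,  92.,   2.]), array([ 31., -24., 104., -18.,  83.,   1.])]
140 [array([ 35., -27.,  97., -19.,  92., -18.]), array([ 31., -24., 104., -18.,  83., -19.])]
[ 0.56611152 -0.21557819  0.29085853] [-1.34575435 -0.32490058 -0.29176186]
0.029518369063110776 54.845364689826965 [-0.85986186 -0.17349975  0.38577646] 9.3667
0.02958279423462156 54.84301686286926 [ 0.38750066 -0.81737612 -4.58277658] [ 0.56601983 -0.21549335  0.44964945] 11.15
```

View pics/w5.png

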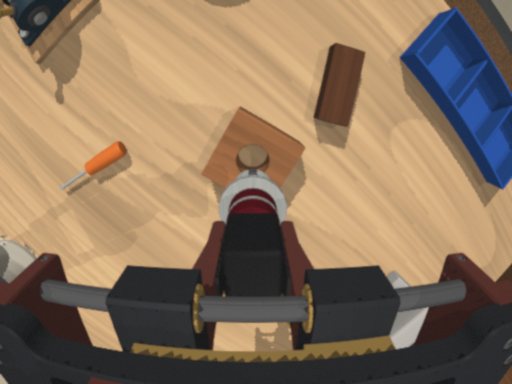

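The gun is held straight, with the coupler clear of the holder hole at about (253,157). Now the pre-pose on the nipple axis.

Run:
```python
from h import *
from station import r
n=nax();o=tilt_ori(90,n)
r.reach(tip+n*.32,o);r.wait(.3)
s=r.sense();print(s["tcp_pos"]-(tip+n*.32),s["orientation"]-o,s["contact_force"],s["torque"],s["clock"])
w=r.snapshot("wrist");w["fish"]=1;sd=r.snapshot("side");tp=r.snapshot("top")
pickle.dump((w,sd,tp),open("s3.pkl","wb"))
print(proj(w,tip),proj(w,tip+n*.04),proj(sd,tip))
a=cv2.resize(w["frame"][60:260,160:360,::-1],(400,400),interpolation=cv2.INTER_CUBIC)
u,v=proj(sd,tip)[0].astype(int)
b=cv2.resize(sd["frame"][v-40:v+26,u-33:u+33,::-1],(400,400),interpolation=cv2.INTER_CUBIC);print(u-33,v-40)
cv2.imwrite("pics/c6.png",np.hstack([a,b]))
```

```text
[ 4.22442235e-04 -3.32746344e-04 -4.52563632e-05] [ 0.01454622  0.00737871 -0.06521752] [-0.50040419 -0.07135344 -4.56440707] [ 0.14834857  0.50069672 -0.0302573 ] 13.15
[[252.17469265 175.45705067]] [[252.10766193 187.17620476]] [[285.55754696 229.35837713]]
252 189
```

View pics/c6.png

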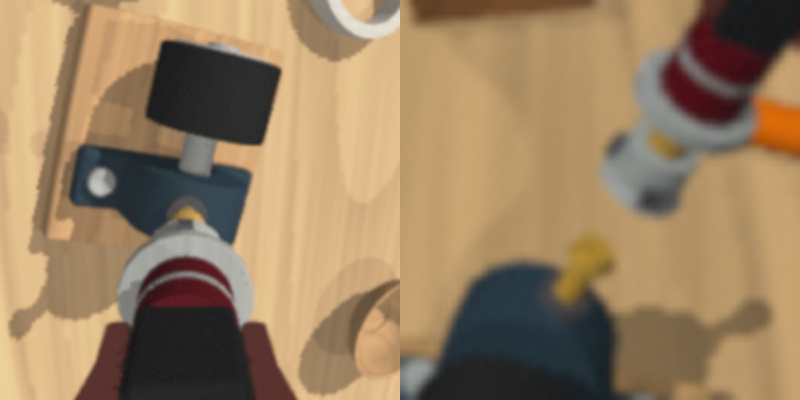

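The wrist view shows the nipple at about (187,212), in line with the gun axis at x≈186. In the side crop the nipple runs from (570,295) to (597,243), a little more upright than the gun. I'll check that against the projected model.

Run:
```python
from h import *
w,sd,tp=pickle.load(open("s3.pkl","rb"));S=400/66
f=lambda X:((proj(sd,X)-[252,189]+.5)*S+[400,0]).round()
for az,t in((166,25),(169,25),(160,25),(166,20)):
    n=nax(az,t);print(az,t,"foot/neckbase/tip",f([tip-n*.030,tip-n*.018,tip]).tolist())
n=nax();print("mouth,flange,barreltop",f([tip+n*.04,tip+n*.086,tip+n*.132]).tolist())
# nipple (brass) in side & top masks principal axis
for s,b in((sd,(u0:=275,222,16,22)),(tp,(180,205,22,22))):
    x,y,ww,hh=b;c=s["frame"][y:y+hh,x:x+ww];h=cv2.cvtColor(c,cv2.COLOR_RGB2HSV)
    m=((h[...,1]>140)&(h[...,0]>12)&(h[...,0]<32));q=np.argwhere(m)[:,::-1]+[x,y]
    print(len(q),q.mean(0),np.linalg.svd(q-q.mean(0))[2][0] if len(q) else 0)
    for az in(160,166,172):
        k=proj(s,[tip,tip-nax(az)*.028]);dd=k[0]-k[1];print(az,k.mean(0),dd/np.linalg.norm(dd))
```

```text
166 25 foot/neckbase/tip [[576.0, 293.0], [588.0, 275.0], [606.0, 248.0]]
169 25 foot/neckbase/tip [[576.0, 294.0], [588.0, 276.0], [606.0, 248.0]]
160 25 foot/neckbase/tip [[577.0, 292.0], [589.0, 274.0], [606.0, 248.0]]
166 20 foot/neckbase/tip [[582.0, 296.0], [591.0, 277.0], [606.0, 248.0]]
mouth,flange,barreltop [[649.0, 184.0], [699.0, 107.0], [753.0, 26.0]]
58 [281.96551724 232.5862069 ] [-0.56682006  0.82384162]
160 [283.28814015 232.7445252 ] [ 0.5567323  -0.83069197]
166 [283.21764763 232.8911549 ] [ 0.5522003  -0.83371148]
172 [283.17171516 233.04231752] [ 0.5435894  -0.83935127]
1 [191. 214.] [1. 0.]
160 [191.60238679 214.671972  ] [-0.63233128  0.77469811]
166 [191.39929554 214.60394794] [-0.55829375  0.82964335]
172 [191.18992282 214.55760334] [-0.4771729   0.87880944]
```

The tilt matches. The side view puts the nipple about 1–2 mm further in +x, so I'll shift by 1 mm and approach slowly, watching force.

```bash
cat > push.py <<'E'
import sys
from h import *
from station import r
n=nax();tip=tip+np.array([float(sys.argv[1]),float(sys.argv[2]),0])/1e3
e1=np.cross([0,1,0],n);e1/=np.linalg.norm(e1);e2=np.cross(n,e1)
f0=np.array([-.50,-.07,-4.56])
for L in np.arange(float(sys.argv[3]),float(sys.argv[4])-1e-6,-float(sys.argv[5])):
    r.servo_line(tip+n*L/1e3,tilt_ori(90,n),speed=.03)
    s=r.sense();F=s["contact_force"]-f0;p=s["tcp_pos"]-tip
    print(L,"F n/e1/e2",(np.array([n,e1,e2])@F).round(1),"L",(1e3*p@n).round(2),"lat",(1e3*p@e1).round(2),(1e3*p@e2).round(2),"M",s["torque"].round(2),round(s["clock"],1))
    if np.hypot(F@e1,F@e2)>12 or F@n>30: print("STOP");break
E
python3 push.py 1 0 290 266 4
```

```text
290.0 F n/e1/e2 [ 0.4  0.5 -0.2] L 290.27 lat 0.11 -0.01 M [0.1  0.54 0.  ] 14.5
286.0 F n/e1/e2 [-0.2  1.   0.8] L 285.66 lat -0.13 -0.0 M [0.06 0.49 0.  ] 14.8
282.0 F n/e1/e2 [-0.2  0.5  0.2] L 281.62 lat -0.15 0.01 M [ 0.13  0.49 -0.01] 15.0
278.0 F n/e1/e2 [-0.4 -0.3  0.3] L 277.66 lat -0.11 -0.02 M [ 0.1   0.5  -0.03] 15.3
274.0 F n/e1/e2 [2.  0.3 0.4] L 274.1 lat 0.01 0.13 M [0.4  0.61 0.15] 15.6
270.0 F n/e1/e2 [-4.1  1.3  1.2] L 268.93 lat -0.12 -0.02 M [0.4  0.15 0.11] 15.9
266.0 F n/e1/e2 [-1.1  0.6  0.4] L 265.49 lat -0.23 -0.03 M [0.23 0.52 0.01] 16.2
```

The jaws made contact at L≈274 and popped over at about 270, with low side loads. I'll keep going.

```bash
python3 push.py 1 0 264 251 1.5
```

```text
264.0 F n/e1/e2 [-0.2  0.6  0. ] L 264.01 lat 0.02 -0.07 M [0.07 0.51 0.03] 16.4
262.5 F n/e1/e2 [ 5.   0.  -1.3] L 263.35 lat 0.32 -0.05 M [ 0.05  0.63 -0.04] 16.7
261.0 F n/e1/e2 [11.1 -1.7 -1.6] L 262.46 lat 0.4 -0.07 M [-0.02  1.01 -0.11] 16.9
259.5 F n/e1/e2 [11.2 -1.9 -0. ] L 261.2 lat 0.51 -0.07 M [-0.04  1.03 -0.15] 17.2
258.0 F n/e1/e2 [12.6 -2.  -0.9] L 259.86 lat 0.57 -0.09 M [-0.01  1.01 -0.13] 17.4
256.5 F n/e1/e2 [12.6 -2.4  0.4] L 258.54 lat 0.64 -0.08 M [-0.02  1.11 -0.1 ] 17.7
255.0 F n/e1/e2 [13.3 -1.7 -0.4] L 257.2 lat 0.68 -0.07 M [-0.03  1.04 -0.11] 17.9
253.5 F n/e1/e2 [13.9 -1.9 -0.9] L 255.78 lat 0.7 -0.07 M [-0.01  1.14 -0.18] 18.2
252.0 F n/e1/e2 [15.2 -1.4 -1.5] L 254.45 lat 0.76 -0.08 M [-0.08  1.18 -0.18] 18.4
```

Seated at L≈263 with about 8.5 mm of stroke so far, and the force follows the spring's curve. I'll go on until the force jump marks the stop.

```bash
python3 push.py 1 0 250.5 246 1.0
python3 - <<'E'
from h import *
from station import r
r.wait(.5);s=r.sense();print(s["tcp_pos"],(s["tcp_pos"]-tip-[.001,0,0])@nax()*1e3,s["contact_force"],s["opening"],s["gripper_force"],s["clock"])
sd=r.snapshot("side");w=r.snapshot("wrist")
a=cv2.resize(w["frame"][60:260,160:360,::-1],(400,400),interpolation=cv2.INTER_CUBIC)
b=cv2.resize(sd["frame"][189:255,252:318,::-1],(400,400),interpolation=cv2.INTER_CUBIC)
cv2.imwrite("pics/c7.png",np.hstack([a,b]))
E
```

```text
250.5 F n/e1/e2 [15.2 -3.  -0.9] L 253.08 lat 0.82 -0.08 M [-0.07  1.18 -0.22] 18.7
249.5 F n/e1/e2 [14.8 -2.5 -0.8] L 252.19 lat 0.8 -0.08 M [-0.09  1.24 -0.19] 18.9
248.5 F n/e1/e2 [15.2 -2.5 -0.7] L 251.31 lat 0.82 -0.08 M [-0.11  1.27 -0.23] 19.2
247.5 F n/e1/e2 [20.7 -4.9 -1.2] L 251.22 lat 0.88 -0.15 M [-0.23  1.84 -0.29] 19.4
246.5 F n/e1/e2 [26.4 -5.8 -1.7] L 251.19 lat 1.06 -0.18 M [-0.28  2.28 -0.39] 19.7
[0.40594932 0.2261965  0.35339167] 251.17541150286314 [-17.18324979  -0.03686311  16.2332341 ] 0.02974353694897383 54.87742245197296 20.1667
```

View pics/c7.png

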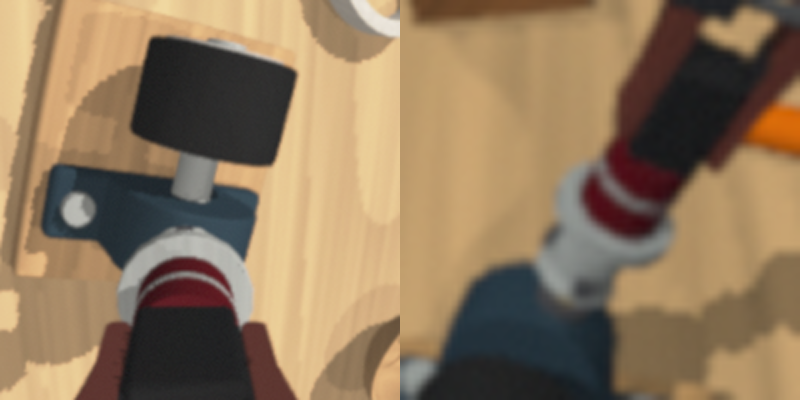

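The picture shows the coupler over the nipple head at about (575,275) and the nozzle fully in. The force rose sharply at 11.8 mm of travel, which is the hard stop. I'll hand in.

```bash
python3 -c "
from station import r
print(r.hand_in())"
```

```text
the job is handed in; nothing more can be done
None
```

The job is handed in with no verdict returned: the gun's coupler is snapped onto the nipple, the nozzle is at its hard stop after about 11.8 mm of travel, and the gripper is still holding it there with about 26 N of push.

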